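Stack the rack angle blocks, turn and turn about

TASK

Pile up the three L-shaped dark metal rack blocks on the widest one, leaving that where it stands: the middle-width one on it, then the narrowest, all foot down. Turn each half a turn from the one beneath so that the uprights alternate between the two ends, its foot flat on the foot below, its bare end up close to the upright below (a gap of a few millimetres) and the widths centred. Set them down gently rather than dropping them, and leave the bottle, cup and mouse alone.

Things in the scene. Friction and masses are not known exactly. Their poses are not given: they have to be found in the camera images.
- angle_a: The widest of three solid dark-anodised aluminium L-shaped blocks: 68 mm wide (along y), 0.42 kg or so. Foot 90 mm long (along x), 20 mm thick; on its -x end an upright 24 mm thick (x -45 to -21 mm), full width, top 40 mm above the underside. Origin: centre of the underside, z up. Stands foot down on the bench, any yaw: the pile's bottom.
- upright_a (a point): Middle of the top of the upright of the 68 mm wide block, 33 mm towards -x from its origin, 40 mm above its underside. A block piled on this one, turned half a turn, touches this upright with its bare foot end when its origin is at x = +24 mm, y = 0, z = +20 mm in this block's frame; aim for x = 27 mm. Past x = 38 mm it tips off.
- angle_b: The middle-width one of three solid dark-anodised aluminium L-shaped blocks: 50 mm wide (along y), 0.31 kg or so. Foot 90 mm long (along x), 20 mm thick; on its -x end an upright 24 mm thick (x -45 to -21 mm), full width, top 40 mm above the underside. Origin: centre of the underside, z up. Starts foot down, any yaw. Centre of mass x = -7 mm: grip there, across the foot.
- upright_b (a point): Middle of the top of the upright of the 50 mm wide block, 33 mm towards -x from its origin, 40 mm above its underside. A block piled on this one, turned half a turn, touches this upright with its bare foot end when its origin is at x = +24 mm, y = 0, z = +20 mm in this block's frame; aim for x = 27 mm. 
- angle_c: The narrowest of three solid dark-anodised aluminium L-shaped blocks: 34 mm wide (along y), 0.21 kg or so. Foot 90 mm long (along x), 20 mm thick; on its -x end an upright 24 mm thick (x -45 to -21 mm), full width, top 40 mm above the underside. Origin: centre of the underside, z up. Starts foot down, any yaw. Centre of mass x = -7 mm: grip there, across the foot.
- upright_c (a point): Middle of the top of the upright of the 34 mm wide block, 33 mm towards -x from its origin, 40 mm above its underside. 
- bottle: Bystander: amber glass bottle, 52 mm across, 115 mm tall, standing on the bench; origin at the centre of its underside.
- cup: Bystander: white cup, 72 mm across the rim, 85 mm tall, standing on the bench; origin at the centre of its underside.
- mouse: Bystander: black computer mouse, about 100 x 60 x 32 mm, on the bench; origin at the centre of its underside.
- tube_rack: Bystander: grey tube rack with capped tubes, 100 x 200 mm, 100 mm tall with the tubes, fixed to the bench; origin at the centre of its underside.
Mind the look-alikes: they are no part of the job. What is shaped like the angle_b but turquoise is not meant. What is shaped like the angle_c but blue is not meant.

How it is judged (in metres and radians):
On the way:
1. the middle block lies let go on the widest, turned half a turn from it (x of angle_b in the frame of angle_a between 0.021 and 0.036 m and y of angle_b in the frame of angle_a between -0.012 and 0.012 m and z of angle_b in the frame of angle_a between 0.016 and 0.024 m and x of upright_b in the frame of angle_a above 0.045 m and angle between the x axis of angle_b and the x axis of angle_a, either way round below 0.17 rad and angle between angle_b's own z axis and vertical below 0.06 rad and contact force between the fingers and angle_b below 0.1 N and linear speed of angle_b below 0.02 m/s), for 0.2 s.
At the end, for the whole second after the job is handed in: Widest block within 30 mm of its start; on it the middle one and on that the narrowest, let go and at rest, each in the frame of the one beneath at x 21 to 36 mm, y within 12 mm, z 16 to 24 mm, turned half a turn within 0.17 rad, level within 0.06 rad (all of step 1 and distance of angle_a from where it was at the start of the episode below 0.03 m and angle between each of angle_a, angle_c's own z axis and vertical below 0.06 rad and x of angle_c in the frame of angle_b between 0.021 and 0.036 m and y of angle_c in the frame of angle_b between -0.012 and 0.012 m and z of angle_c in the frame of angle_b between 0.016 and 0.024 m and x of upright_c in the frame of angle_b above 0.045 m and angle between the x axis of angle_c and the x axis of angle_b, either way round below 0.17 rad and contact force between the fingers and angle_c below 0.1 N and linear speed of angle_c below 0.02 m/s); the robot touches nothing.
It fails at once if a bystander is shoved more than 30 mm or tipped (distance of any of bottle, cup, mouse from where it was at the start of the episode above 0.03 m or angle between any of bottle, cup, mouse's own z axis and vertical above 0.3 rad).
It fails at once if a block is dropped (falls free, at more than 0.7 m/s) ((linear speed of angle_b above 0.7 m/s and contact force between the fingers and angle_b below 0.1 N) or (linear speed of angle_c above 0.7 m/s and contact force between the fingers and angle_c below 0.1 N)).
It also fails if it takes over 64 s, if anything falls off the work surface, if the arm or the gripper's body presses on something with over 40 N, if the wrist force passes 120 N, or if a joint passes its speed limit or range.

ROBOT

A 7-joint arm with a two-finger parallel gripper is mounted at the origin on the work surface. World frame = base frame: x ahead of the robot, y to its left, z up, the work surface at z = 0. Lengths are in mm, angles in rad, forces in N, time in s.
With the tool pointing down it reaches from about 425 to 975 mm from the base axis. Payload 16.7 kg.
Tool frame: the origin (TCP) lies at the very end of the fingers, on their centre line; the grasp point (between the pads) lies 19 mm behind it; z points along the fingers, y is the line along which they close (so a half turn about z gives the same grasp; the last joint's range is limited). The gripper opens to 85 mm and grips with 20 to 120 N. Pads are 22 mm wide; open, the fingers measure 114 mm over their backs; the gripper's body (76 mm by 85 mm) begins 54 mm behind the grasp point. The pads swing forward as they close: fully open they stand 13 mm farther back than shut.
Start: joints at [1.196, 0.426, 0.074, 1.606, -0.034, 1.111, -0.067], TCP at [151.094, -657.835, 231.302] pointing down, gripper open.
Joint ranges: [-2.85, 2.85], [-0.5, 2.14], [-1.23, 1.37], [0.21, 2.46], [-1.02, 4.16], [0.16, 2.05], [-2.73, 2.73]. Speed limits (rad/s): [1.89, 1.89, 2.39, 2.39, 3.01, 3.01, 3.01].

INTERFACE

Orientations are given as a unit quaternion [x, y, z, w].
In Python, from cell import robot gives the robot as it stands. The module is installed in compiled form; this text tells all that it offers.
- The arm moves only by the shell command python3 -m inch 'ROWS' [OPENING]. ROWS is JSON, a list of rows, each an object of numbers: "tx", "ty", "tz": the shift along the tool's x, y, z in m; "wx", "wy", "wz": the turn, a rotation vector about the tool's x, y, z in rad. A call has 1 to 20 rows; each row is the pose to reach, as a shift and turn from the pose commanded when the call began, along the tool's axes at that moment; what a row does not reach only later rows make up. A row lasts 1/8 s, in which the tool goes at most 62.5 mm and 10.7 degrees, less where a joint would pass 70% of its speed; a pose out of reach is approached as far as the arm can. A call with a gripper value outside its range is refused whole. OPENING is the gripper's target within -1 to 1 (fully open at 1, half-way at 0, shut at -1), set as the call begins (- or left out, the last holds). The fingers move at their own pace and stop on an object; the grip force is fixed at half the most. Time passes only in rows, so rows that repeat a pose let the fingers close. It gives the time, the measured TCP pose, the force, the opening and the grip force at its end, in the units of the state.
- robot.sense(): the state, without advancing time (a new reading comes with each control period).
- robot.camera(name): name is "scene" or "side" or "wrist"; returns a dict with "image" (384x512x3 uint8, blue, green, red), "vertical_fov" (degrees; the focal length in pixels is half the picture's height over the tangent of half this angle, whatever the lens; pixels are square), "cx", "cy" (the principal point, pixels), "origin" and "rotation" of the camera in the world. Camera axes: x right, y down, z forward; pixel columns grow to the right and rows downward; lengths in mm; the calibration is good to about 2 mm. A picture is of the moment at which its call begins. There is no depth.
- robot.close_job(): hands the job in; it is judged then, once.
Trained networks look in a picture, given as the dict that the camera call returned (one of the last four; its "shot" number tells which), for a name from the list of things; names that differ only in an ending like _2 or _b are one class to them, and where a whole thing is asked for, a point or a joint stands for the part that bears it (a point fixed in the world has none). Each returns a list of dicts, best first, with "confidence" (0 to 1); they miss things now and then, are a little off and sometimes report something else, mostly with a low value. They report only what shows in the picture. A call takes as long as a camera call. They do not tell look-alikes from the thing itself.
- robot.find_in(picture, query): "uv" ([column, row] in pixels, amid what is visible of it).
The state is a dict: "time_s": time; "joint_pos": joint angles; "joint_velocities": joint speeds; "effort": joint torques, N m; "tcp_pos": TCP position; "tcp_rot": TCP orientation; "contact_force": force on the tool from outside, world axes, zero at the start; "torque": the same for the moment, N m; "gripper_width": finger opening in mm; "finger_force": force on a finger pad.
Only numpy, scipy, OpenCV 4.12 (cv2) and the standard library are available. Lean on these libraries where they do the work, as an engineer would, in place of code of your own. Each camera call takes 0.05 s, during which the arm holds its last target. There are 200 camera calls.

## Working session

There is one attempt and no reset: what is moved stays moved. The work goes in short steps, Python scripts to look and compute and a shell command to move; the robot and the scene stay as the last step left them, time stands still between calls to the robot, and variables do not carry over. Pictures are saved under pics/ and viewed, at most 10 in all, crops included, and the job is handed in when it is done.

```bash
mkdir -p pics
cat > h.py <<'E'
import numpy as np, cv2
from cell import robot
from scipy.spatial.transform import Rotation as R
def ray(p,uv):
    h=p["image"].shape[0]; f=h/2/np.tan(np.radians(p["vertical_fov"])/2)
    d=np.array([(uv[0]-p["cx"])/f,(uv[1]-p["cy"])/f,1.]); return np.array(p["origin"]),np.array(p["rotation"])@d
def at(p,uv,z):
    o,d=ray(p,uv); return o+d*(z-o[2])/d[2]
def proj(p,X):
    h=p["image"].shape[0]; f=h/2/np.tan(np.radians(p["vertical_fov"])/2)
    c=np.array(p["rotation"]).T@(np.array(X)-np.array(p["origin"])); return np.array([p["cx"]+f*c[0]/c[2],p["cy"]+f*c[1]/c[2]])
E
python3 - <<'E'
from h import *
np.set_printoptions(precision=3,suppress=True)
s=robot.sense(); print(s)
ims=[]
for n in ("scene","side","wrist"):
    p=robot.camera(n); ims.append(p["image"]); print(n,p["vertical_fov"],p["origin"],[k for k in p])
    for q in ("angle_a","upright_a","bottle","cup","mouse"):
        print(q,[(np.round(r["uv"]),round(r["confidence"],2),at(p,r["uv"],15)[:2].round()) for r in robot.find_in(p,q)])
    cv2.imwrite(f"pics/{n}0.png",p["image"])
E
```

```text
{'time_s': 0.0, 'joint_pos': array([ 1.196,  0.427,  0.074,  1.607, -0.034,  1.111, -0.067]), 'joint_velocities': array([-0.001,  0.001,  0.   , -0.001,  0.001,  0.   ,  0.   ]), 'effort': array([ -0.   , -94.984,   3.761, -46.351,   0.019,   0.01 ,   0.   ]), 'tcp_pos': array([ 150.954, -657.494,  230.613]), 'tcp_rot': array([ 0.994,  0.113, -0.   , -0.001]), 'contact_force': array([ 0.263,  0.201, -0.083]), 'torque': array([-0.006, -0.016, -0.024]), 'finger_force': 0.0, 'gripper_width': 85.69841905189227}
scene 53.939106182124576 [1007.708 -725.071  707.156] ['image', 'vertical_fov', 'cx', 'cy', 'origin', 'rotation', 'shot']Traceback (most recent call last):
  File "<stdin>", line 8, in <module>
  File "h.py", line 8, in at
    o,d=ray(p,uv); return o+d*(z-o[2])/d[2]
        ~~~^^^^^^
  File "h.py", line 6, in ray
    d=np.array([(uv[0]-p["cx"])/f,(uv[1]-p["cy"])/f,1.]); return np.array(p["origin"]),np.array(p["rotation"])@d
                                                                                       ~~~~~~~~~~~~~~~~~~~~~~~^~
ValueError: matmul: Input operand 1 has a mismatch in its core dimension 0, with gufunc signature (n?,k),(k,m?)->(n?,m?) (size 3 is different from 4)
```

```bash
sed -i 's/np.array(p\["rotation"\])/R.from_quat(p["rotation"]).as_matrix()/' h.py
python3 - <<'E'
from h import *
np.set_printoptions(precision=3,suppress=True)
for n in ("scene","side","wrist"):
    p=robot.camera(n); print(n,p["vertical_fov"],p["origin"],p["rotation"],p["cx"],p["cy"])
    for q in ("angle_a","upright_a","bottle","cup","mouse"):
        print(q,[(np.round(r["uv"]),round(r["confidence"],2),at(p,r["uv"],40 if q[0]=='u' else 20)[:2].round()) for r in robot.find_in(p,q)])
    cv2.imwrite(f"pics/{n}0.png",p["image"])
a=[cv2.imread(f"pics/{n}0.png") for n in("scene","wrist")]
E
```

```text
scene 53.939106182124576 [1007.708 -725.071  707.156] [ 0.874  0.239 -0.117 -0.408] 256.92293434742766 192.76447971037632
angle_a [(array([187., 203.]), 0.96, array([ 434., -156.])), (array([257., 160.]), 0.75, array([496., 119.])), (array([134., 254.]), 0.73, array([ 444., -366.])), (array([247., 187.]), 0.57, array([540., -12.])), (array([186., 237.]), 0.55, array([ 515., -257.]))]
upright_a [(array([273., 134.]), 0.96, array([481., 254.])), (array([250., 188.]), 0.88, array([563., -32.])), (array([183., 234.]), 0.83, array([ 518., -268.])), (array([259., 161.]), 0.83, array([520.,  93.])), (array([191., 199.]), 0.78, array([ 453., -155.])), (array([132., 253.]), 0.59, array([ 453., -376.]))]
bottle [(array([322., 197.]), 0.8, array([748.,  55.])), (array([183., 235.]), 0.3, array([ 504., -256.]))]
cup [(array([174., 306.]), 0.75, array([ 620., -425.])), (array([346., 164.]), 0.42, array([747., 241.]))]
mouse [(array([270., 255.]), 0.56, array([ 725., -203.]))]
side 52.88849316297493 [ 248.851 -789.471  647.746] [ 0.862 -0.211  0.12  -0.444] 257.20819149234586 189.5334475592762
ang
[... 220 characters left out ...]
, 322.]), 0.59, array([ 440., -377.]))]
upright_a [(array([154., 163.]), 0.84, array([453., 225.])), (array([242., 270.]), 0.73, array([ 497., -280.])), (array([183., 182.]), 0.72, array([496.,  90.])), (array([236., 320.]), 0.68, array([ 432., -385.])), (array([194., 246.]), 0.63, array([ 433., -164.])), (array([211., 206.]), 0.62, array([524., -47.]))]
bottle [(array([275., 173.]), 0.72, array([765.,  42.]))]
cup [(array([341., 295.]), 0.75, array([ 656., -417.]))]
mouse [(array([307., 228.]), 0.69, array([ 710., -212.]))]
wrist 65.31600687944089 [ 218.647 -643.411  372.937] [ 0.775 -0.617 -0.084  0.106] 253.8378922594611 191.84809574016398
angle_a []
upright_a []
bottle []
cup []
mouse []
```

View pics/scene0.png

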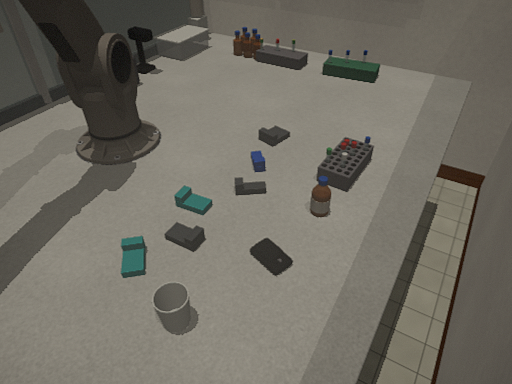

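View pics/side0.png

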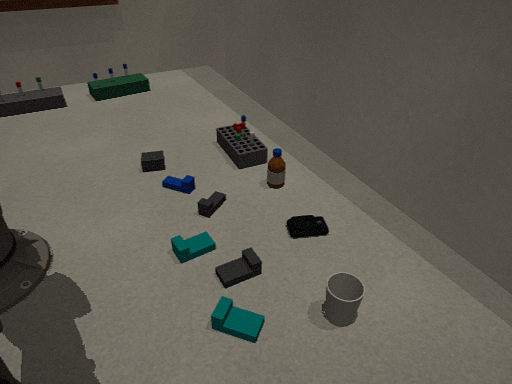

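```bash
cat >> h.py <<'E'
from scipy.optimize import minimize
def rot(y): return np.array([[np.cos(y),-np.sin(y)],[np.sin(y),np.cos(y)]])
def hulls(p,pose,w,z0=0):
    x,y,t=pose; out=[]
    for x0,x1,h in((-45,45,20),(-45,-21,40)):
        P=np.array([[a,b] for a in(x0,x1) for b in(-w/2,w/2)])@rot(t).T+[x,y]
        q=np.array([proj(p,[*c,z]) for c in P for z in(z0,z0+h)]); out.append(q)
    return out
S=4
def render(p,pose,w,z0,o,n):
    m=np.zeros((n*S,n*S),np.uint8)
    for q in hulls(p,pose,w,z0):
        cv2.fillConvexPoly(m,cv2.convexHull(np.round(((q-o)*S+S/2)*16).astype(np.int32)),255,shift=4)
    return cv2.resize(m,(n,n),interpolation=cv2.INTER_AREA)/255.
def darkmask(im,thr,sat=30):
    f=im.astype(int); return ((f.max(2)<thr)&(f.max(2)-f.min(2)<sat)).astype(float)
def fit(views,pose0,w,z0=0,n=70,thr=75):
    obs=[]
    for p in views:
        c=proj(p,[pose0[0],pose0[1],z0+15]); o=np.round(c-n/2)
        M=cv2.warpAffine(darkmask(p["image"],thr),np.float64([[1,0,-o[0]],[0,1,-o[1]]]),(n,n))
        obs.append((p,o,M))
    def cost(v):
        s=0
        for p,o,M in obs:
            r=render(p,v,w,z0,o,n); s+=1-np.minimum(r,M).sum()/np.maximum(r,M).sum()
        return s/len(obs)
    res=[]
    for t in np.arange(8)*np.pi/4 if len(pose0)<3 else [pose0[2],pose0[2]+np.pi]:
        g=[pose0[0],pose0[1],t]
        r=minimize(cost,g,method="Nelder-Mead",options=dict(initial_simplex=np.array([g,[g[0]+12,g[1],t],[g[0],g[1]+12,t],[g[0],g[1],t+.4]]),xatol=.05,fatol=1e-4,maxiter=150))
        res.append((r.fun,*r.x))
    return sorted(res)
E
python3 - <<'E'
from h import *
np.set_printoptions(precision=3,suppress=True)
A=robot.camera("scene"); B=robot.camera("side")
for p in(A,B):
  for c in [(465,260),(510,-258),(540,-17)]:
    u=proj(p,[*c,15]).round().astype(int); print(u,p["image"][u[1]-20:u[1]+21:5,u[0]-30:u[0]+31:5].max(2)[2:7].tolist())
for thr in (75,95):
 for k,c in dict(a=(465,260),b=(510,-258),c=(540,-17)).items():
  for w in (68,50,34):
    print(thr,k,w,*[np.array(r) for r in fit([A,B],c,w,thr=thr)[:2]])
E
```

```text
[270 138] [[140, 142, 140, 140, 132, 97, 106, 71, 79, 148, 142, 139, 141], [142, 139, 143, 141, 52, 59, 70, 72, 71, 71, 128, 139, 139], [140, 140, 140, 140, 51, 56, 55, 54, 57, 47, 142, 139, 138], [140, 140, 140, 139, 139, 137, 52, 55, 140, 137, 140, 136, 138], [142, 141, 139, 142, 140, 140, 140, 139, 139, 135, 138, 136, 140]]
[185 238] [[144, 137, 138, 98, 70, 69, 70, 71, 65, 64, 147, 139, 138], [141, 134, 88, 71, 73, 71, 68, 68, 71, 52, 147, 139, 138], [138, 139, 99, 51, 72, 70, 59, 68, 53, 55, 87, 137, 140], [138, 136, 138, 142, 82, 54, 57, 53, 53, 49, 144, 140, 141], [137, 140, 140, 139, 142, 140, 124, 52, 51, 141, 136, 141, 139]]
[246 189] [[141, 142, 140, 140, 64, 63, 141, 142, 141, 145, 143, 143, 141], [141, 139, 143, 136, 72, 61, 67, 69, 73, 71, 129, 144, 143], [143, 142, 139, 141, 51, 53, 65, 57, 60, 56, 124, 142, 143], [143, 139, 143, 140, 37, 44, 58, 108, 136, 137, 141, 142, 140], [144, 140, 140, 142, 140, 141, 140, 141, 144, 145, 139, 139, 144]]
[156 164] [[124, 123, 127, 91, 44, 40, 47, 42, 120, 119, 127, 119, 121], [125, 122, 124, 56, 43, 44, 53, 15, 127, 126, 125, 124,
[... 1548 characters left out ...]
 [  0.181 463.215 291.192   1.311] [  0.181 463.032 291.129   1.313]
95 a 50 [  0.285 462.527 289.015   1.105] [  0.285 462.052 288.807   1.122]
95 a 34 [  0.386 463.003 289.384   0.878] [  0.386 462.707 288.087   0.865]
95 b 68 [   0.286  502.641 -244.589    3.087] [   0.287  501.932 -244.481    3.099]
95 b 50 [   0.136  501.825 -250.754    3.157] [   0.136  501.578 -250.909    3.152]
95 b 34 [   0.291  502.531 -255.27     3.208] [   0.291  502.34  -254.403    3.229]
95 c 68 [  0.437 544.294   1.279   7.387] [  0.438 544.411   1.257   1.107]
95 c 50 [  0.332 544.349  -0.233   0.83 ] [  0.332 543.975  -0.535   0.805]
95 c 34 [  0.194 543.733  -1.345   6.905] [  0.194 543.862  -1.102   0.621]
```

```bash
python3 -m inch '[{"tx":0.04,"ty":-0.03,"wz":0.05},{"tx":0.09,"ty":-0.065,"wz":0.1},{"tx":0.14,"ty":-0.1,"wz":0.15},{"tx":0.19,"ty":-0.135,"wz":0.22},{"tx":0.24,"ty":-0.17,"wz":0.22},{"tx":0.29,"ty":-0.21,"wz":0.22},{"tx":0.34,"ty":-0.245,"wz":0.22},{"tx":0.39,"ty":-0.28,"wz":0.22},{"tx":0.42,"ty":-0.3,"wz":0.22},{"tx":0.439,"ty":-0.316,"tz":0.03,"wz":0.22},{"tx":0.439,"ty":-0.316,"tz":0.03,"wz":0.22},{"tx":0.439,"ty":-0.316,"tz":0.03,"wz":0.22}]' 1
python3 - <<'E'
from h import *
np.set_printoptions(precision=4,suppress=True)
s=robot.sense(); print(s["tcp_pos"],s["tcp_rot"],s["joint_pos"])
p=robot.camera("wrist"); cv2.imwrite("pics/w1.png",p["image"])
T=R.from_quat(s["tcp_rot"]); print("cam in tool",T.inv().apply(p["origin"]-s["tcp_pos"]),(T.inv()*R.from_quat(p["rotation"])).as_matrix(),at(p,(p["cx"],p["cy"]),20))
print([(r["uv"],r["confidence"],at(p,r["uv"],40)) for r in robot.find_in(p,"upright_b")])
for thr in(75,95): print(fit([p],(501,-251,3.15),50,n=240,thr=thr))
E
```

```text
[ 151.1072 -657.8256  231.2958] [ 0.9936  0.1126  0.     -0.    ] [ 1.1955  0.4261  0.0739  1.606  -0.0341  1.1108 -0.0671]
cam in tool [  69.0629    1.0613 -141.6249] [[ 0.0002 -0.9632 -0.2689]
 [ 1.     -0.0001  0.0009]
 [-0.0009 -0.2689  0.9632]] [ 122.6961 -665.7745   20.    ]
[]
[(np.float64(1.0), np.float64(501.0), np.float64(-251.0), np.float64(3.15)), (np.float64(1.0), np.float64(501.0), np.float64(-251.0), np.float64(6.2915926535897935))]
[(np.float64(1.0), np.float64(501.0), np.float64(-251.0), np.float64(3.15)), (np.float64(1.0), np.float64(501.0), np.float64(-251.0), np.float64(6.2915926535897935))]invalid input
```

View pics/w1.png

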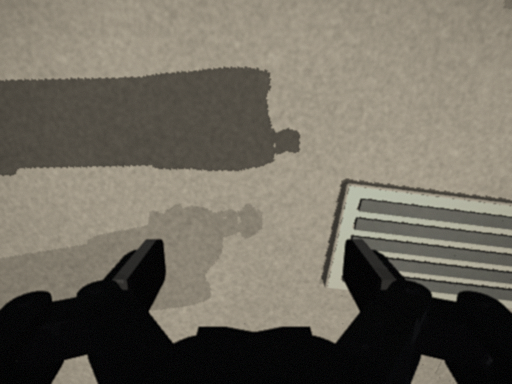

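The picture shows only bare bench, shadow and a vent at right (~(430,235)): the move was refused. Retrying with all keys in each row.

```bash
python3 -m inch '[{"tx":0.04,"ty":-0.03,"tz":0,"wx":0,"wy":0,"wz":0.05},{"tx":0.09,"ty":-0.065,"tz":0,"wx":0,"wy":0,"wz":0.1},{"tx":0.14,"ty":-0.1,"tz":0,"wx":0,"wy":0,"wz":0.15},{"tx":0.19,"ty":-0.135,"tz":0,"wx":0,"wy":0,"wz":0.22},{"tx":0.24,"ty":-0.17,"tz":0,"wx":0,"wy":0,"wz":0.22},{"tx":0.29,"ty":-0.21,"tz":0,"wx":0,"wy":0,"wz":0.22},{"tx":0.34,"ty":-0.245,"tz":0,"wx":0,"wy":0,"wz":0.22},{"tx":0.39,"ty":-0.28,"tz":0,"wx":0,"wy":0,"wz":0.22},{"tx":0.42,"ty":-0.3,"tz":0.02,"wx":0,"wy":0,"wz":0.22},{"tx":0.439,"ty":-0.316,"tz":0.03,"wx":0,"wy":0,"wz":0.22},{"tx":0.439,"ty":-0.316,"tz":0.03,"wx":0,"wy":0,"wz":0.22},{"tx":0.439,"ty":-0.316,"tz":0.03,"wx":0,"wy":0,"wz":0.22}]' 1
python3 - <<'E'
from h import *
np.set_printoptions(precision=4,suppress=True)
s=robot.sense(); print(s["time_s"],s["tcp_pos"],s["tcp_rot"],s["joint_pos"])
p=robot.camera("wrist"); cv2.imwrite("pics/w2.png",p["image"])
print([(r["uv"],r["confidence"],at(p,r["uv"],40)) for r in robot.find_in(p,"upright_b")])
for thr in(75,95): print(fit([p],(501,-251,3.15),50,n=240,thr=thr))
E
```

```text
time_s: 2.7
tcp_pos: [507.9, -252.2, 201.6]
tcp_rot: [1.0, 0.003, -0.0, 0.0]
contact_force: [-0.6, -0.1, -0.3]
gripper_width: 85.1
finger_force: 0.0
2.7 [ 507.9151 -252.2446  201.5514] [ 1.      0.0026 -0.      0.0002] [ 0.4697  0.2867 -0.1469  1.8743  0.0501  0.984  -1.2645]
[([353.0, 221.4], 0.94, array([ 460.0154, -360.8777,   40.    ])), ([254.9, 173.9], 0.87, array([ 511.8998, -254.5049,   40.    ])), ([30.9, 143.9], 0.66, array([541.5315, -29.1859,  40.    ]))]
[(np.float64(0.6533445138938693), np.float64(504.68797871592244), np.float64(-251.32443019953106), np.float64(3.1561147279623896)), (np.float64(0.6696413670927243), np.float64(506.26961721184324), np.float64(-251.4826223028382), np.float64(6.288558642530324))]
[(np.float64(0.7945459822472327), np.float64(512.5815921610947), np.float64(-249.85497573594813), np.float64(6.333807941377847)), (np.float64(0.804352431208119), np.float64(505.4775546364725), np.float64(-250.64001685417443), np.float64(3.168175867951102))]
```

View pics/w2.png

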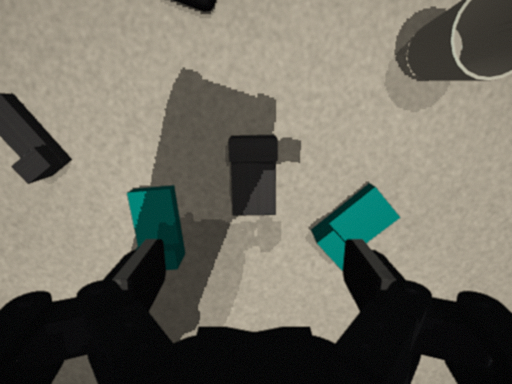

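The block b sits at (229..277, 135..215) with its upright at the top (far) edge; tool is aligned. Shadows need a tighter threshold.

Run:
```python
from h import *
np.set_printoptions(precision=3,suppress=True)
p=robot.camera("wrist"); m=p["image"].max(2)
print(m[130:222:8,215:295:6])
for thr in(50,58,65): print(thr,*[np.array(r) for r in fit([p],(503,-251,3.15),50,n=110,thr=thr)])
```

```text
[[ 91  93  95  94  95  93  90  92  92  89 183 182 177 179]
 [ 93  92  86  20  25  24  23  26  25  24  29 135  91 132]
 [ 91  90  55  32  30  29  30  30  30  28  27  91  92  91]
 [ 93  91  65  30  26  30  31  29  28  26  26  94  93  91]
 [ 91  92  65  20  21  21  22  21  20  20  50  84 174 112]
 [ 92  89  96  26  30  28  27  29  55  54  99 174 170 177]
 [ 91  90  95  27  26  29  30  27  66  62 101 183 178 185]
 [ 91  91  94  27  29  28  30  58  63  63  96 165 177 175]
 [ 95  95  94  29  27  28  33  59  63  64  99 179 174 181]
 [ 94  97  88  26  29  27  62  58  61  64  98 180 169 177]
 [ 92  92  92  29  29  49  58  57  63  61 126 180 173 172]
 [ 94  94  95 105 174 174 180 177 149 148 179 179 178 174]]
50 [   0.304  503.716 -251.896    3.147] [   0.371  503.778 -251.576    6.305]
58 [   0.264  503.737 -251.625    3.146] [   0.338  504.186 -251.247    6.285]
65 [   0.076  503.861 -251.696    3.153] [   0.164  504.452 -251.644    6.289]
```

```bash
python3 -m inch '[{"tx":0.003,"ty":0,"tz":0.03,"wx":0,"wy":0,"wz":0},{"tx":0.003,"ty":0,"tz":0.08,"wx":0,"wy":0,"wz":0},{"tx":0.003,"ty":0,"tz":0.13,"wx":0,"wy":0,"wz":0},{"tx":0.003,"ty":0,"tz":0.165,"wx":0,"wy":0,"wz":0},{"tx":0.003,"ty":0,"tz":0.185,"wx":0,"wy":0,"wz":0},{"tx":0.003,"ty":0,"tz":0.194,"wx":0,"wy":0,"wz":0},{"tx":0.003,"ty":0,"tz":0.197,"wx":0,"wy":0,"wz":0},{"tx":0.003,"ty":0,"tz":0.197,"wx":0,"wy":0,"wz":0}]' 1
python3 -m inch '[{"tx":0,"ty":0,"tz":0,"wx":0,"wy":0,"wz":0},{"tx":0,"ty":0,"tz":0,"wx":0,"wy":0,"wz":0},{"tx":0,"ty":0,"tz":0,"wx":0,"wy":0,"wz":0},{"tx":0,"ty":0,"tz":0,"wx":0,"wy":0,"wz":0},{"tx":0,"ty":0,"tz":0,"wx":0,"wy":0,"wz":0},{"tx":0,"ty":0,"tz":0,"wx":0,"wy":0,"wz":0},{"tx":0,"ty":0,"tz":0,"wx":0,"wy":0,"wz":0},{"tx":0,"ty":0,"tz":0,"wx":0,"wy":0,"wz":0}]' -1
```

```text
time_s: 3.85
tcp_pos: [511.6, -251.9, 5.0]
tcp_rot: [1.0, 0.003, 0.0, 0.0]
contact_force: [-0.3, -0.2, 1.0]
gripper_width: 85.3
finger_force: 0.0
time_s: 4.85
tcp_pos: [511.6, -251.7, 5.1]
tcp_rot: [1.0, 0.003, 0.0, 0.0]
contact_force: [-2.3, 0.5, 9.4]
gripper_width: 48.6
finger_force: 61.3
```

```bash
python3 -m inch '[{"tx":0,"ty":0,"tz":-0.015,"wx":0,"wy":0,"wz":0},{"tx":0,"ty":0,"tz":-0.05,"wx":0,"wy":0,"wz":0},{"tx":0,"ty":0,"tz":-0.1,"wx":0,"wy":0,"wz":0},{"tx":0,"ty":-0.02,"tz":-0.14,"wx":0,"wy":0,"wz":-0.05},{"tx":-0.005,"ty":-0.05,"tz":-0.17,"wx":0,"wy":0,"wz":-0.15},{"tx":-0.01,"ty":-0.09,"tz":-0.19,"wx":0,"wy":0,"wz":-0.25},{"tx":-0.02,"ty":-0.13,"tz":-0.2,"wx":0,"wy":0,"wz":-0.37},{"tx":-0.03,"ty":-0.17,"tz":-0.2,"wx":0,"wy":0,"wz":-0.5},{"tx":-0.035,"ty":-0.21,"tz":-0.2,"wx":0,"wy":0,"wz":-0.63},{"tx":-0.04,"ty":-0.25,"tz":-0.2,"wx":0,"wy":0,"wz":-0.76},{"tx":-0.045,"ty":-0.29,"tz":-0.2,"wx":0,"wy":0,"wz":-0.89},{"tx":-0.05,"ty":-0.33,"tz":-0.2,"wx":0,"wy":0,"wz":-1.02},{"tx":-0.055,"ty":-0.37,"tz":-0.2,"wx":0,"wy":0,"wz":-1.13},{"tx":-0.06,"ty":-0.41,"tz":-0.2,"wx":0,"wy":0,"wz":-1.23},{"tx":-0.068,"ty":-0.44,"tz":-0.2,"wx":0,"wy":0,"wz":-1.29},{"tx":-0.072,"ty":-0.456,"tz":-0.2,"wx":0,"wy":0,"wz":-1.315},{"tx":-0.072,"ty":-0.456,"tz":-0.2,"wx":0,"wy":0,"wz":-1.315},{"tx":-0.072,"ty":-0.456,"tz":-0.2,"wx":0,"wy":0,"wz":-1.315}]'
python3 - <<'E'
from h import *
np.set_printoptions(precision=3,suppress=True)
p=robot.camera("wrist"); m=p["image"].max(2); cv2.imwrite("pics/w3.png",p["image"])
c=proj(p,[463,291,15]); print(c)
print([(r["uv"],r["confidence"],at(p,r["uv"],40)) for r in robot.find_in(p,"upright_a")])
for thr in(50,75,95): print(thr,*[np.array(r) for r in fit([p],(463,291,1.32),68,n=150,thr=thr)])
E
```

```text
time_s: 7.1
tcp_pos: [436.9, 202.9, 204.4]
tcp_rot: [0.79, 0.613, -0.0, 0.0]
contact_force: [-0.2, 0.3, -2.3]
gripper_width: 48.6
finger_force: 63.8
[255.521  83.641]
[([336.4, 232.9], 0.84, array([510.372, 116.514,  40.   ])), ([255.4, 246.0], 0.82, array([419.874, 123.501,  40.   ])), ([257.0, 81.6], 0.81, array([464.232, 290.711,  40.   ])), ([381.2, 278.5], 0.6, array([550.434,  47.419,  40.   ]))]
50 [  0.379 469.974 267.093   0.674] [  0.388 465.643 264.397   3.735]
75 [  0.35  467.005 266.222   3.805] [  0.358 464.637 279.837   1.249]
95 [  0.055 464.413 287.447   1.324] [  0.105 463.72  283.189   4.477]
```

View pics/w3.png

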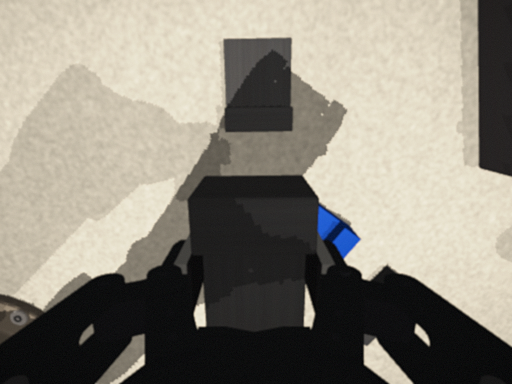

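The a block is at (258,85), its upright nearest us; b hangs in the gripper with its upright on the far side, as needed. Going above the place.

```bash
python3 -m inch '[{"tx":0.025,"ty":0.001,"tz":0,"wx":0,"wy":0,"wz":0},{"tx":0.065,"ty":0.003,"tz":0.01,"wx":0,"wy":0,"wz":0},{"tx":0.105,"ty":0.005,"tz":0.04,"wx":0,"wy":0,"wz":0},{"tx":0.126,"ty":0.005,"tz":0.08,"wx":0,"wy":0,"wz":0},{"tx":0.126,"ty":0.005,"tz":0.12,"wx":0,"wy":0,"wz":0},{"tx":0.126,"ty":0.005,"tz":0.145,"wx":0,"wy":0,"wz":0},{"tx":0.126,"ty":0.005,"tz":0.155,"wx":0,"wy":0,"wz":0},{"tx":0.126,"ty":0.005,"tz":0.155,"wx":0,"wy":0,"wz":0},{"tx":0.126,"ty":0.005,"tz":0.155,"wx":0,"wy":0,"wz":0}]'
python3 - <<'E'
from h import *
o=[]
for n in("scene","side"):
    p=robot.camera(n); u=proj(p,[470,305,40]).astype(int)
    c=p["image"][max(u[1]-45,0):u[1]+45,u[0]-50:u[0]+50]; o.append(cv2.resize(c,(400,360),interpolation=cv2.INTER_CUBIC)); print(u)
cv2.imwrite("pics/c4.png",np.clip(np.hstack(o).astype(float)*1.8,0,255))
E
```

```text
time_s: 8.32
tcp_pos: [473.3, 325.1, 50.5]
tcp_rot: [0.79, 0.613, 0.001, 0.0]
contact_force: [-0.2, -0.8, -2.2]
gripper_width: 48.5
finger_force: 63.8
[277 126]
[152 149][ WARN:0@1.101] global loadsave.cpp:1063 imwrite_ Unsupported depth image for selected encoder is fallbacked to CV_8U.
```

View pics/c4.png

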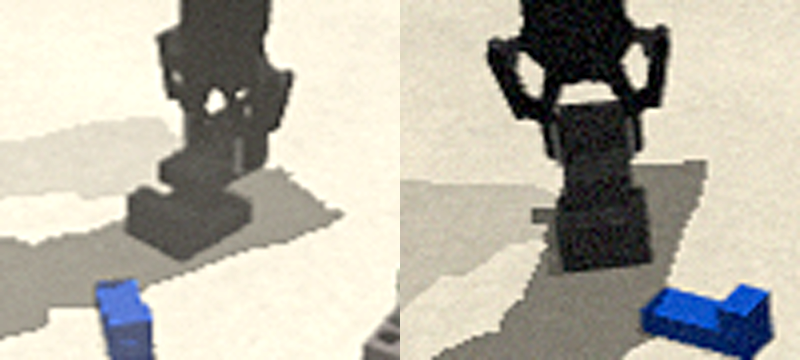

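b hangs just above a, behind its upright, with widths centred (left panel (200,180), right (600,180)). Lower a bit and watch force.

```bash
python3 -m inch '[{"tx":-0.001,"ty":0,"tz":0.005,"wx":0,"wy":0,"wz":0},{"tx":-0.001,"ty":0,"tz":0.01,"wx":0,"wy":0,"wz":0},{"tx":-0.001,"ty":0,"tz":0.014,"wx":0,"wy":0,"wz":0},{"tx":-0.001,"ty":0,"tz":0.016,"wx":0,"wy":0,"wz":0},{"tx":-0.001,"ty":0,"tz":0.016,"wx":0,"wy":0,"wz":0}]'
```

```text
time_s: 9.05
tcp_pos: [472.3, 323.9, 33.2]
tcp_rot: [0.79, 0.613, -0.0, -0.0]
contact_force: [-0.6, -0.2, -1.9]
gripper_width: 48.1
finger_force: 63.8
```

```bash
python3 -m inch '[{"tx":0,"ty":0,"tz":0.003,"wx":0,"wy":0,"wz":0},{"tx":0,"ty":0,"tz":0.005,"wx":0,"wy":0,"wz":0},{"tx":0,"ty":0,"tz":0.007,"wx":0,"wy":0,"wz":0},{"tx":0,"ty":0,"tz":0.008,"wx":0,"wy":0,"wz":0},{"tx":0,"ty":0,"tz":0.008,"wx":0,"wy":0,"wz":0},{"tx":0,"ty":0,"tz":0.008,"wx":0,"wy":0,"wz":0}]'
```

```text
time_s: 9.8
tcp_pos: [472.4, 323.9, 25.4]
tcp_rot: [0.79, 0.613, 0.0, -0.0]
contact_force: [0.1, 0.4, -2.9]
gripper_width: 48.1
finger_force: 63.8
```

```bash
python3 -m inch '[{"tx":0,"ty":0,"tz":0.001,"wx":0,"wy":0,"wz":0},{"tx":0,"ty":0,"tz":0.0015,"wx":0,"wy":0,"wz":0},{"tx":0,"ty":0,"tz":0.0015,"wx":0,"wy":0,"wz":0}]'
```

```text
time_s: 10.18
tcp_pos: [472.5, 324.0, 25.1]
tcp_rot: [0.79, 0.613, 0.0, 0.0]
contact_force: [-7.3, -5.9, 22.1]
gripper_width: 48.4
finger_force: 66.7
```

```bash
python3 -m inch '[{"tx":0,"ty":0,"tz":-0.0008,"wx":0,"wy":0,"wz":0},{"tx":0,"ty":0,"tz":-0.0008,"wx":0,"wy":0,"wz":0}]'; python3 -m inch '[{"tx":0,"ty":0,"tz":0,"wx":0,"wy":0,"wz":0},{"tx":0,"ty":0,"tz":0,"wx":0,"wy":0,"wz":0},{"tx":0,"ty":0,"tz":0,"wx":0,"wy":0,"wz":0},{"tx":0,"ty":0,"tz":0,"wx":0,"wy":0,"wz":0},{"tx":0,"ty":0,"tz":0,"wx":0,"wy":0,"wz":0},{"tx":0,"ty":0,"tz":-0.01,"wx":0,"wy":0,"wz":0},{"tx":0,"ty":0,"tz":-0.04,"wx":0,"wy":0,"wz":0},{"tx":-0.005,"ty":0,"tz":-0.09,"wx":0,"wy":0,"wz":0},{"tx":-0.02,"ty":0,"tz":-0.14,"wx":0,"wy":0,"wz":0},{"tx":-0.04,"ty":0,"tz":-0.18,"wx":0,"wy":0,"wz":0},{"tx":-0.05,"ty":0,"tz":-0.19,"wx":0,"wy":0,"wz":0},{"tx":-0.05,"ty":0,"tz":-0.19,"wx":0,"wy":0,"wz":0},{"tx":-0.05,"ty":0,"tz":-0.19,"wx":0,"wy":0,"wz":0}]' 1
python3 - <<'E'
from h import *
np.set_printoptions(precision=3,suppress=True)
p=robot.camera("wrist"); cv2.imwrite("pics/w5.png",p["image"])
for thr in(60,80,95): print(thr,np.array(fit([p],(472,315,1.324+np.pi),50,z0=20,n=150,thr=thr)[0]))
E
```

```text
time_s: 10.42
tcp_pos: [472.5, 324.0, 25.1]
tcp_rot: [0.79, 0.613, 0.0, 0.0]
contact_force: [-2.8, -2.4, 9.4]
gripper_width: 48.7
finger_force: 65.3
time_s: 12.05
tcp_pos: [459.7, 275.5, 213.7]
tcp_rot: [0.79, 0.614, -0.001, -0.0]
contact_force: [-0.5, -1.0, 0.1]
gripper_width: 85.5
finger_force: 0.0
60 [  0.305 471.509 313.297   7.583]
80 [  0.369 471.75  314.821   7.626]
95 [  0.514 471.969 315.036   7.605]
```

View pics/w5.png

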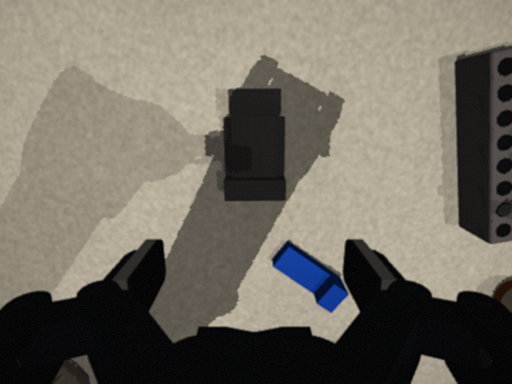

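```bash
cat >> h.py <<'E'
def pile_fit(p,v0,n=170,thr=60,z=(0,20),ws=(68,50)):
    "v: x,y,yaw of lower block, dx,dy,dyaw of upper block in its frame (turned half a turn)"
    o=np.round(proj(p,[v0[0],v0[1],20])-n/2)
    M=cv2.warpAffine(darkmask(p["image"],thr),np.float64([[1,0,-o[0]],[0,1,-o[1]]]),(n,n))
    def cost(v):
        u=rot(v[2])@v[3:5]+v[:2]
        r=np.maximum(render(p,v[:3],ws[0],z[0],o,n),render(p,[*u,v[2]+np.pi+v[5]],ws[1],z[1],o,n))
        return 1-np.minimum(r,M).sum()/np.maximum(r,M).sum()
    v=np.array(v0,float)
    for k in range(3):
        r=minimize(cost,v,method="Nelder-Mead",options=dict(initial_simplex=np.vstack([v]+[v+d for d in np.diag([6,6,.08,5,5,.08])]),maxiter=500)); v=r.x
    return r.fun,v
E
python3 - <<'E'
from h import *
np.set_printoptions(precision=3,suppress=True)
p=robot.camera("wrist")
for thr in(50,60,70): print(thr,*pile_fit(p,[464.3,288,1.324,28,0,0],thr=thr))
c=p["image"][80:210,210:300]; c=cv2.resize(c,None,fx=4.5,fy=4.5,interpolation=cv2.INTER_CUBIC)
cv2.imwrite("pics/c6.png",np.clip(c.astype(float)*5,0,255).astype(np.uint8))
E
```

```text
50 0.03361510586170757 [464.591 289.657   1.336  24.885  -2.197   0.01 ]
60 0.023790052305449727 [464.337 289.457   1.329  25.425  -1.279  -0.002]
70 0.047218194618113385 [464.217 289.443   1.33   25.617  -1.424   0.017]
```

View pics/c6.png

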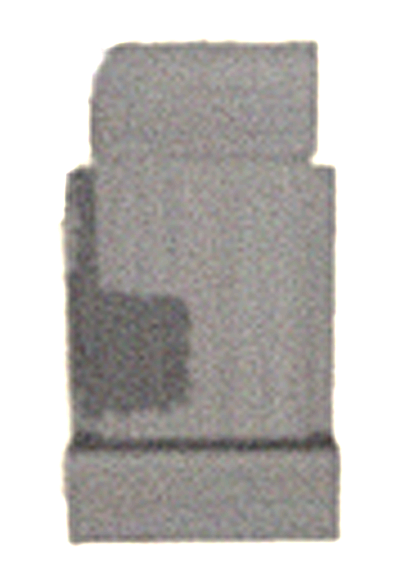

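b rests on a, its upright at (255,102) at the far end and a's upright at (254,190); the silhouette fit gives x ≈ 25.5 mm, y ≈ -1.4 mm, well within range. On to c.

```bash
python3 -m inch '[{"tx":-0.02,"ty":0.012,"tz":0,"wx":0,"wy":0,"wz":0.05},{"tx":-0.06,"ty":0.035,"tz":0,"wx":0,"wy":0,"wz":0.15},{"tx":-0.1,"ty":0.06,"tz":0,"wx":0,"wy":0,"wz":0.27},{"tx":-0.145,"ty":0.085,"tz":0,"wx":0,"wy":0,"wz":0.4},{"tx":-0.19,"ty":0.11,"tz":0,"wx":0,"wy":0,"wz":0.52},{"tx":-0.225,"ty":0.13,"tz":0.01,"wx":0,"wy":0,"wz":0.62},{"tx":-0.245,"ty":0.142,"tz":0.014,"wx":0,"wy":0,"wz":0.68},{"tx":-0.252,"ty":0.146,"tz":0.014,"wx":0,"wy":0,"wz":0.69},{"tx":-0.252,"ty":0.146,"tz":0.014,"wx":0,"wy":0,"wz":0.69},{"tx":-0.252,"ty":0.146,"tz":0.014,"wx":0,"wy":0,"wz":0.69}]' 1
python3 - <<'E'
from h import *
np.set_printoptions(precision=3,suppress=True)
p=robot.camera("wrist"); cv2.imwrite("pics/w7.png",p["image"])
print(proj(p,(544,-1,15)))
for thr in(55,65,75): print(thr,*[np.array(r) for r in fit([p],(544,-2,.63),34,n=130,thr=thr)])
E
```

```text
time_s: 13.4
tcp_pos: [539.0, -3.4, 200.9]
tcp_rot: [0.95, 0.311, 0.0, -0.0]
contact_force: [0.8, -0.4, 0.0]
gripper_width: 85.3
finger_force: 0.0
[253.311 167.295]
55 [  0.064 545.264  -3.011   0.634] [  0.087 544.748  -3.282   3.752]
65 [  0.052 545.711  -2.232   0.626] [  0.098 543.63   -3.745   3.764]
75 [  0.374 545.296  -1.603   0.629] [  0.406 543.823  -2.252   3.762]
```

View pics/w7.png

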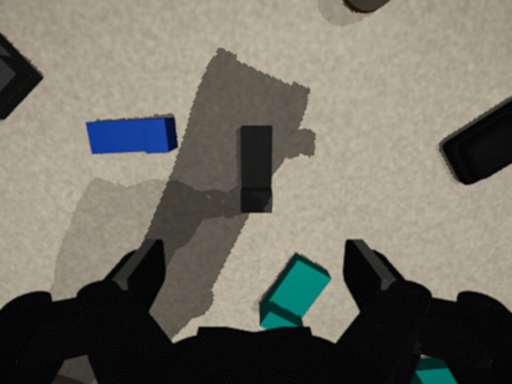

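c stands at (256,168), upright nearest us at (256,200); clear of the look-alikes. Grasp.

```bash
python3 -m inch '[{"tx":-0.001,"ty":0.003,"tz":0.03,"wx":0,"wy":0,"wz":0},{"tx":-0.001,"ty":0.003,"tz":0.08,"wx":0,"wy":0,"wz":0},{"tx":-0.001,"ty":0.003,"tz":0.13,"wx":0,"wy":0,"wz":0},{"tx":-0.001,"ty":0.003,"tz":0.165,"wx":0,"wy":0,"wz":0},{"tx":-0.001,"ty":0.003,"tz":0.185,"wx":0,"wy":0,"wz":0},{"tx":-0.001,"ty":0.003,"tz":0.193,"wx":0,"wy":0,"wz":0},{"tx":-0.001,"ty":0.003,"tz":0.195,"wx":0,"wy":0,"wz":0},{"tx":-0.001,"ty":0.003,"tz":0.195,"wx":0,"wy":0,"wz":0}]' 1
python3 -m inch '[{"tx":0,"ty":0,"tz":0,"wx":0,"wy":0,"wz":0},{"tx":0,"ty":0,"tz":0,"wx":0,"wy":0,"wz":0},{"tx":0,"ty":0,"tz":0,"wx":0,"wy":0,"wz":0},{"tx":0,"ty":0,"tz":0,"wx":0,"wy":0,"wz":0},{"tx":0,"ty":0,"tz":0,"wx":0,"wy":0,"wz":0},{"tx":0,"ty":0,"tz":0,"wx":0,"wy":0,"wz":0},{"tx":0,"ty":0,"tz":0,"wx":0,"wy":0,"wz":0},{"tx":0,"ty":0,"tz":0,"wx":0,"wy":0,"wz":0},{"tx":0,"ty":0,"tz":0,"wx":0,"wy":0,"wz":0}]' -1
```

```text
time_s: 14.45
tcp_pos: [540.6, -7.6, 6.4]
tcp_rot: [0.951, 0.31, 0.001, 0.0]
contact_force: [0.2, 0.5, -0.3]
gripper_width: 85.3
finger_force: 0.0
time_s: 15.58
tcp_pos: [540.2, -7.9, 6.2]
tcp_rot: [0.951, 0.31, 0.0, 0.0]
contact_force: [-3.4, 0.2, 9.6]
gripper_width: 32.4
finger_force: 59.7
```

```bash
python3 -m inch '[{"tx":0,"ty":0,"tz":-0.015,"wx":0,"wy":0,"wz":0},{"tx":0,"ty":0,"tz":-0.05,"wx":0,"wy":0,"wz":0},{"tx":0,"ty":0,"tz":-0.1,"wx":0,"wy":0,"wz":0},{"tx":0.002,"ty":-0.015,"tz":-0.145,"wx":0,"wy":0,"wz":-0.05},{"tx":0.005,"ty":-0.045,"tz":-0.18,"wx":0,"wy":0,"wz":-0.15},{"tx":0.01,"ty":-0.085,"tz":-0.2,"wx":0,"wy":0,"wz":-0.28},{"tx":0.015,"ty":-0.125,"tz":-0.209,"wx":0,"wy":0,"wz":-0.42},{"tx":0.019,"ty":-0.165,"tz":-0.209,"wx":0,"wy":0,"wz":-0.56},{"tx":0.022,"ty":-0.195,"tz":-0.209,"wx":0,"wy":0,"wz":-0.66},{"tx":0.023,"ty":-0.207,"tz":-0.209,"wx":0,"wy":0,"wz":-0.7},{"tx":0.023,"ty":-0.207,"tz":-0.209,"wx":0,"wy":0,"wz":-0.7},{"tx":0.023,"ty":-0.207,"tz":-0.209,"wx":0,"wy":0,"wz":-0.7}]'
python3 - <<'E'
from h import *
np.set_printoptions(precision=3,suppress=True)
p=robot.camera("wrist"); cv2.imwrite("pics/w8.png",p["image"])
s=robot.sense(); print(s["tcp_pos"],2*np.arctan2(s["tcp_rot"][1],s["tcp_rot"][0]))
print(proj(p,(464.3,289.5,20)),proj(p,(454,248,0)))
for thr in(60,75,95):
  for n in (150,170): print(thr,*pile_fit(p,[464.3,289.5,1.329,25.4,-1.3,0],thr=thr,n=n))
# where the held block's far edge shows along the picture's middle column
print(p["image"].max(2)[100:330:6,254])
E
```

```text
time_s: 17.08
tcp_pos: [437.1, 171.8, 214.5]
tcp_rot: [0.788, 0.616, -0.0, 0.0]
contact_force: [-0.2, -0.0, -2.9]
gripper_width: 32.4
finger_force: 60.7
[437.076 171.902 214.489] 1.3281680336791162
[250.631  54.465] [250.883  98.413]
60 0.7777383804170473 [466.738 288.319   1.358  40.615  -6.512  -0.021]
60 0.792188211183861 [465.943 288.507   1.356  50.362  -6.45   -0.004]
75 0.7079076891049947 [464.78  288.476   1.331  42.133  -5.917  -0.009]
75 0.7273120090254563 [465.621 288.285   1.325  48.891   3.891   0.003]
95 0.17537518310679945 [464.825 288.455   1.329  43.239  -0.19   -0.01 ]
95 0.22956688977998407 [464.844 288.434   1.329  49.574  -0.561  -0.027]
[ 38 132 123 123 131 126 128 125  30  43  40  42  42  42  40  40  41  42
  42  39  29  30  31  34  30  29  30  31  31  31  29  24  25  26  27  33
  39  42  37]
```

Run:
```python
from h import *
np.set_printoptions(precision=1,suppress=True)
p=robot.camera("wrist"); s=robot.sense(); T=R.from_quat(s["tcp_rot"])
m=p["image"].max(2)[:,240:266].mean(1)
print("pile",m[0:110:2].round(),"\nheld",m[136:170].round(),m[212:230].round())
for g in(5,7.4,10):
    print(g,[proj(p,s["tcp_pos"]+T.apply([x+g,0,6.2-h])) for x,h in((45,0),(45,20),(-21,20))])
```

```text
pile [ 79.  80.  80.  80.  81.  81.  82.  82.  82.  82.  82.  83.  83.  84.
  84.  85.  85.  85.  85.  86.  86.  86.  86.  86.  86.  86.  87.  87.
  87.  86.  84.  80.  77.  72.  72.  69.  49.  31.  52.  57.  53.  50.
  47.  45.  43.  43.  44.  43.  44.  43.  37. 108. 129. 127. 128.] 
held [129. 130. 132. 132. 132. 133. 127.  88.  39.  24.  24.  26.  31.  37.
  41.  42.  42.  42.  42.  42.  42.  42.  42.  42.  42.  42.  42.  42.
  42.  42.  42.  42.  42.  42.] [37. 35. 34. 32. 31. 30. 30. 30. 31. 31. 31. 31. 30. 31. 30. 30. 30. 30.]
5 [array([250.8, 145. ]), array([250.4, 150.6]), array([250.8, 286.4])]
7.4 [array([250.8, 140.1]), array([250.4, 144.9]), array([250.8, 282. ])]
10 [array([250.8, 134.7]), array([250.4, 138.8]), array([250.8, 277.3])]
```

```bash
python3 -m inch '[{"tx":0.02,"ty":0,"tz":0,"wx":0,"wy":0,"wz":0},{"tx":0.055,"ty":0,"tz":0.005,"wx":0,"wy":0,"wz":0},{"tx":0.09,"ty":0,"tz":0.03,"wx":0,"wy":0,"wz":0},{"tx":0.108,"ty":0,"tz":0.065,"wx":0,"wy":0,"wz":0},{"tx":0.112,"ty":-0.0005,"tz":0.1,"wx":0,"wy":0,"wz":0},{"tx":0.112,"ty":-0.0005,"tz":0.125,"wx":0,"wy":0,"wz":0},{"tx":0.112,"ty":-0.0005,"tz":0.138,"wx":0,"wy":0,"wz":0},{"tx":0.112,"ty":-0.0005,"tz":0.142,"wx":0,"wy":0,"wz":0},{"tx":0.112,"ty":-0.0005,"tz":0.142,"wx":0,"wy":0,"wz":0},{"tx":0.112,"ty":-0.0005,"tz":0.142,"wx":0,"wy":0,"wz":0}]'
python3 - <<'E'
from h import *
o=[]
for n in("scene","side","wrist"):
    p=robot.camera(n); u=proj(p,[468,300,50]).astype(int)
    if n=="wrist": c=p["image"]; c=cv2.resize(c,(400,300))
    else: c=cv2.resize(p["image"][max(u[1]-40,0):u[1]+35,u[0]-50:u[0]+50],(400,300),interpolation=cv2.INTER_CUBIC)
    o.append(np.clip(c.astype(float)*(4 if n=="wrist" else 2.2),0,255).astype(np.uint8))
cv2.imwrite("pics/c9.png",np.vstack([np.hstack(o[:2]),np.hstack([o[2],o[2]*0])]))
E
```

```text
time_s: 18.42
tcp_pos: [463.2, 281.9, 73.5]
tcp_rot: [0.787, 0.617, 0.001, 0.0]
contact_force: [0.1, 1.1, -2.1]
gripper_width: 32.8
finger_force: 60.6
```

View pics/c9.png

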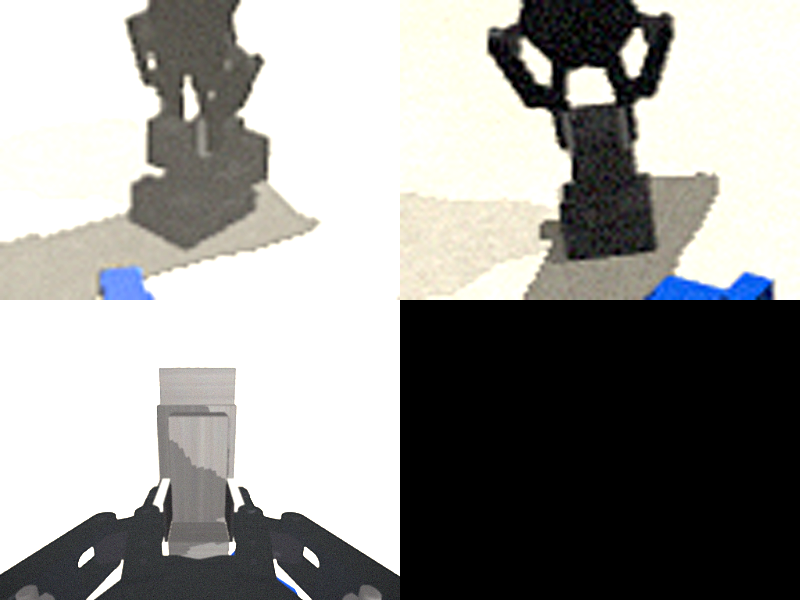

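The wrist panel shows b's upright (160–235, 368–405) with c's foot (168–228, from 412) centred just before it. One numeric gap check from this picture.

Run:
```python
from h import *
np.set_printoptions(precision=1,suppress=True)
p=robot.camera("wrist"); s=robot.sense(); T=R.from_quat(s["tcp_rot"]); print(s["tcp_pos"])
m=p["image"].max(2)[:,225:285].mean(1); print(list(zip(range(80,160),m[80:160].round())))
t=lambda r,z: T.inv().apply(at(p,(253,r),z)-s["tcp_pos"])[0]
for r in range(84,92,2): print("far top edge",r,t(r,60))
for r in range(128,160,3): print(r,"z60",t(r,60),"z67",t(r,s["tcp_pos"][2]-6.2),"z87",t(r,s["tcp_pos"][2]+13.8))
```

```text
[462.9 281.8  73.1]
[(80, np.float64(142.0)), (81, np.float64(143.0)), (82, np.float64(144.0)), (83, np.float64(145.0)), (84, np.float64(139.0)), (85, np.float64(106.0)), (86, np.float64(62.0)), (87, np.float64(44.0)), (88, np.float64(45.0)), (89, np.float64(48.0)), (90, np.float64(47.0)), (91, np.float64(47.0)), (92, np.float64(47.0)), (93, np.float64(47.0)), (94, np.float64(48.0)), (95, np.float64(48.0)), (96, np.float64(50.0)), (97, np.float64(50.0)), (98, np.float64(49.0)), (99, np.float64(49.0)), (100, np.float64(48.0)), (101, np.float64(48.0)), (102, np.float64(48.0)), (103, np.float64(49.0)), (104, np.float64(48.0)), (105, np.float64(49.0)), (106, np.float64(47.0)), (107, np.float64(47.0)), (108, np.float64(47.0)), (109, np.float64(47.0)), (110, np.float64(48.0)), (111, np.float64(48.0)), (112, np.float64(48.0)), (113, np.float64(48.0)), (114, np.float64(48.0)), (115, np.float64(47.0)), (116, np.float64(48.0)), (117, np.float64(47.0)), (118, np.float64(47.0)), (119, np.float64(47.0)), (120, np.float64(47.0)), (121, np.float64(47.0)), (122, np.float64(46.0)), (123, np.float64(4
[... 1117 characters left out ...]
1 z60 56.392877933560584 z67 56.89632665428209 z87 58.35236693824915
134 z60 54.89131463342398 z67 55.4618009170371 z87 57.11172269894386
137 z60 53.3817515218666 z67 54.019632521387365 z87 55.864468734991064
140 z60 51.86412449777972 z67 52.569760228029494 z87 54.61055208380752
143 z60 50.33836877337881 z67 51.11212214164135 z87 53.34991921545437
146 z60 48.8044188649844 z67 49.64665570207391 z87 52.0825160250199
149 z60 47.26220858365306 z67 48.173297675401116 z87 50.80828782487871
152 z60 45.71167102565746 z67 46.691984144824566 z87 49.5271793368258
155 z60 44.15273856281124 z67 45.20265050143037 z87 48.23913468408279
158 z60 42.585342832636634 z67 43.70523143479581 z87 46.944097383173826
```

Gap 4 mm, i.e. x ≈ 28 mm: lower straight down.

```bash
python3 -m inch '[{"tx":0,"ty":0,"tz":0.005,"wx":0,"wy":0,"wz":0},{"tx":0,"ty":0,"tz":0.01,"wx":0,"wy":0,"wz":0},{"tx":0,"ty":0,"tz":0.015,"wx":0,"wy":0,"wz":0},{"tx":0,"ty":0,"tz":0.02,"wx":0,"wy":0,"wz":0},{"tx":0,"ty":0,"tz":0.023,"wx":0,"wy":0,"wz":0},{"tx":0,"ty":0,"tz":0.024,"wx":0,"wy":0,"wz":0},{"tx":0,"ty":0,"tz":0.024,"wx":0,"wy":0,"wz":0},{"tx":0,"ty":0,"tz":0.024,"wx":0,"wy":0,"wz":0}]'
```

```text
time_s: 19.62
tcp_pos: [462.8, 281.8, 48.8]
tcp_rot: [0.787, 0.617, 0.0, -0.0]
contact_force: [0.8, -0.3, -1.4]
gripper_width: 32.3
finger_force: 60.6
```

```bash
python3 -m inch '[{"tx":0,"ty":0,"tz":0.001,"wx":0,"wy":0,"wz":0},{"tx":0,"ty":0,"tz":0.002,"wx":0,"wy":0,"wz":0},{"tx":0,"ty":0,"tz":0.0025,"wx":0,"wy":0,"wz":0},{"tx":0,"ty":0,"tz":0.0025,"wx":0,"wy":0,"wz":0}]'
```

```text
time_s: 20.12
tcp_pos: [462.7, 281.7, 46.2]
tcp_rot: [0.787, 0.617, -0.0, 0.0]
contact_force: [-1.3, -1.1, 1.2]
gripper_width: 32.7
finger_force: 60.9
```

```bash
python3 -m inch '[{"tx":0,"ty":0,"tz":0.0003,"wx":0,"wy":0,"wz":0},{"tx":0,"ty":0,"tz":0.0003,"wx":0,"wy":0,"wz":0}]'; python3 -m inch '[{"tx":0,"ty":0,"tz":0,"wx":0,"wy":0,"wz":0},{"tx":0,"ty":0,"tz":0,"wx":0,"wy":0,"wz":0},{"tx":0,"ty":0,"tz":0,"wx":0,"wy":0,"wz":0},{"tx":0,"ty":0,"tz":0,"wx":0,"wy":0,"wz":0},{"tx":0,"ty":0,"tz":0,"wx":0,"wy":0,"wz":0},{"tx":0,"ty":0,"tz":-0.01,"wx":0,"wy":0,"wz":0},{"tx":0,"ty":0,"tz":-0.04,"wx":0,"wy":0,"wz":0},{"tx":0,"ty":0,"tz":-0.09,"wx":0,"wy":0,"wz":0},{"tx":0,"ty":0,"tz":-0.14,"wx":0,"wy":0,"wz":0},{"tx":-0.01,"ty":0,"tz":-0.18,"wx":0,"wy":0,"wz":0},{"tx":-0.01,"ty":0,"tz":-0.19,"wx":0,"wy":0,"wz":0},{"tx":-0.01,"ty":0,"tz":-0.19,"wx":0,"wy":0,"wz":0},{"tx":-0.01,"ty":0,"tz":-0.19,"wx":0,"wy":0,"wz":0}]' 1
python3 - <<'E'
from h import *
np.set_printoptions(precision=2,suppress=True)
p=robot.camera("wrist"); s=robot.sense(); T=R.from_quat(s["tcp_rot"])
cv2.imwrite("pics/w10.png",p["image"])
t=lambda r,z: T.inv().apply(at(p,(253,r),z)-s["tcp_pos"])[0]
u=proj(p,[466,287,60]); print(u)
m=p["image"].max(2)
print("mid column",list(m[60:240:2,int(u[0])-8:int(u[0])+9].mean(1).round().astype(int)))
print([(r["uv"],r["confidence"],at(p,r["uv"],60)) for r in robot.find_in(p,"upright_c")])
# silhouette of the whole pile against the expected one
n=200;o=np.round(u-n/2)
M=cv2.warpAffine(darkmask(p["image"],60),np.float64([[1,0,-o[0]],[0,1,-o[1]]]),(n,n))
def cost(v):
    t=v[2]; b=v[:2]+rot(t)@v[3:5]; c=b-rot(t)@v[6:8]
    r=np.maximum.reduce([render(p,[*v[:2],t],68,0,o,n),render(p,[*b,t+np.pi+v[5]],50,20,o,n),render(p,[*c,t+v[8]],34,40,o,n)])
    return 1-np.minimum(r,M).sum()/np.maximum(r,M).sum()
v=np.array([464.4,289.3,1.329,26,-1.3,0,28,0,0.])
for k in range(4):
    r=minimize(cost,v,method="Nelder-Mead",options=dict(initial_simplex=np.vstack([v]+[v+d for d in np.diag([4,4,.06,4,4,.06,4,4,.06])]),maxiter=600)); v=r.x
print(r.fun,v)
E
```

```text
time_s: 20.38
tcp_pos: [462.7, 281.8, 46.2]
tcp_rot: [0.787, 0.617, 0.0, 0.0]
contact_force: [-2.5, -2.3, 8.0]
gripper_width: 32.5
finger_force: 61.8
time_s: 22.0
tcp_pos: [459.8, 271.9, 234.8]
tcp_rot: [0.787, 0.617, -0.001, -0.0]
contact_force: [-0.7, 0.0, -0.3]
gripper_width: 85.4
finger_force: 0.0
[254.87 158.03]
mid column [np.int64(177), np.int64(159), np.int64(151), np.int64(143), np.int64(132), np.int64(130), np.int64(123), np.int64(117), np.int64(113), np.int64(107), np.int64(100), np.int64(96), np.int64(98), np.int64(61), np.int64(28), np.int64(31), np.int64(31), np.int64(32), np.int64(31), np.int64(30), np.int64(30), np.int64(30), np.int64(30), np.int64(30), np.int64(30), np.int64(29), np.int64(29), np.int64(23), np.int64(30), np.int64(30), np.int64(30), np.int64(30), np.int64(30), np.int64(30), np.int64(29), np.int64(30), np.int64(30), np.int64(30), np.int64(30), np.int64(30), np.int64(30), np.int64(30), np.int64(28), np.int64(27), np.int64(27), np.int64(27), np.int64(27), np.int64(27), np.int64(27), np.int64(27), np.int64(26), np.int64(26), np.int64(26), np.int64(27), np.int64(28), np.int64(29), np.int64(30), np.int64(29), np.int64(24), np.int64(18), np.int64(17), np.int64(25), np.int64(29), np.int64(28), np.int64(28), np.int64(29), np.int64(30), np.int64(29), np.int64(28), np.int64(28), np.int64(28), np.int64(27), np.int64(78), np.int64(93), np.int64(92), np.int64(92), np.int64(94), np.int64(96), np.int64(96), np.int64(94), np.int64(96), np.int64(96), np.int64(93), np.int64(93), np.int64(95), np.int64(96), np.int64(101), np.int64(106), np.int64(108), np.int64(111)]
[([232.0, 162.0], 0.92, array([441.28, 288.64,  60.  ])), ([257.3, 110.3], 0.88, array([479.98, 333.99,  60.  ])), ([307.8, 263.4], 0.86, array([496.96, 151.03,  60.  ])), ([254.5, 159.7], 0.73, array([465.19, 285.35,  60.  ]))]
0.08438981359531816 [464.3  288.92   1.33  25.39  -1.25   0.01  25.92  -0.05   0.  ]
```

```bash
python3 -c "
from cell import robot
print(robot.close_job())"
```

```text
the job is handed in; nothing more can be done
None
```

The pile is built and handed in at about 22 s; no verdict came back. The last camera fit puts the middle block about 25 mm along the widest one and the narrowest about 26 mm along the middle one (21 to 36 mm allowed). Both are within 2 mm of centred and turned half a turn, and the bottle, cup and mouse were not touched.

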